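# Nest the upturned crock covers

## Robot

A 6-joint arm with a two-finger parallel gripper is mounted at the origin on the work surface. World frame = base frame: x ahead of the robot, y to its left, z up, the work surface at z = 0. Lengths are in mm, angles in rad, forces in N, time in s.
With the tool pointing down it reaches from about 275 to 1000 mm from the base axis. Payload 8.4 kg.
Tool frame: the origin (TCP) lies between the finger pads; the fingertips stand 8 mm ahead of it and the grasp point (between the pads) lies 11 mm behind it (tcp_to_tips is the distance from the TCP to the fingertips, in mm); z points along the fingers, y is the line along which they close (so a half turn about z gives the same grasp; the last joint's range is limited). The gripper opens to 85 mm and grips with 20 to 120 N. Pads are 22 mm wide; open, the fingers measure 114 mm over their backs; the gripper's body (76 mm by 85 mm) begins 54 mm behind the grasp point. The pads swing forward as they close: fully open they stand 13 mm farther back than shut.
Start: joints at [-1.184, 0.353, 1.633, -0, 1.155, -0.002], TCP at [236.923, -578.356, 239.281] pointing down, gripper open.
Joint ranges: [-2.63, 2.63], [-0.92, 2.1], [0.06, 2.66], [-1.3, 4.44], [0, 2.69], [-3.02, 3.02]. Speed limits (rad/s): [2.22, 2.22, 2.79, 3.14, 3.14, 3.14].

## Interface

Orientations are given as [roll, pitch, yaw] about the fixed x, y, z axes, in that order (R = Rz(yaw) Ry(pitch) Rx(roll)).
In Python, from rig import * gives the robot as it stands.
- The arm moves only by the tool step_arm, never from a script. Its argument "motion" is a list of rows, each an object with "claw": the finger opening in mm, from 0 to 85.4; "delta_pos": the shift along the tool's x, y, z in mm, a list of three; "turn": the turn about the tool's z in rad. In form: [{"claw": claw, "delta_pos": [dx, dy, dz], "turn": turn}, ...]. A call has 1 to 8 rows; each row shifts and turns the commanded pose from where the row before left it, along the tool's axes as they then stand; what a row does not reach is not made up. A row lasts 1/12 s, in which the tool goes at most 41.7 mm and 7.16 degrees, less where a joint would pass 70% of its speed; a pose out of reach is approached as far as the arm can. A call is refused whole if a number of a shift passes 41.7 or a number of a turn 0.125, either way. A call with a gripper value outside its range is refused whole. The fingers move at their own pace and stop on an object; "force" is the grip in N (left out, the last holds). Time passes only in rows, so rows that do not move let the fingers close. It gives the time, the measured TCP pose, the force, the opening and the grip force at its end, in the units of the state.
- sense(): the state, without advancing time (a new reading comes with each control period).
- grab_frame(name): name is "side" or "top"; returns a dict with "img" (480x640x3 uint8, red, green, blue), "vertical_fov" (degrees; the focal length in pixels is half the picture's height over the tangent of half this angle, whatever the lens; pixels are square), "cx", "cy" (the principal point, pixels), "R" (3x3) and "t" (3): a world point X has camera coordinates R X + t. Camera axes: x right, y down, z forward; pixel columns grow to the right and rows downward; lengths in mm; the calibration is good to about 2 mm. A picture is of the moment at which its call begins. There is no depth.
- sign_off(): hands the job in; it is judged then, once.
The state is a dict: "clock": time; "qpos": joint angles; "qvel": joint speeds; "joint_efforts": joint torques, N m; "eef_pos": TCP position; "tcp_rot": TCP orientation; "contact_force": force on the tool from outside, world axes, zero at the start; "wrist_torque": the same for the moment, N m; "opening": opening from 0.0 (shut) to 1.0 (fully open); "grasp_force": force on a finger pad.
Only numpy, scipy, OpenCV 4.12 (cv2) and the standard library are available. Lean on these libraries where they do the work, as an engineer would, in place of code of your own. Each camera call takes 0.05 s, during which the arm holds its last target. There are 200 camera calls.

## Task

The three green-rimmed steel domed covers have been washed and lie upside down on the table. Stack them for storage, still upside down: the middle-sized one cupped centrally in the largest, and the smallest cupped centrally in the middle-sized one, each resting level on the one below. Leave the largest where it lies, set the covers down rather than dropping them, and do not disturb the white bowl.

Things in the scene. Friction and masses are not known exactly. Their poses are not given: they have to be found in the camera images.
- big_cover: Largest domed steel cover with green rim band, lying upside down like a bowl. Rim 170 mm outside, height 36; the band, 9 mm thick and 12 high at the rim, can be pinched from above anywhere round. Steel 4 mm thick, steep under the band; flat crown 92 mm across; 400 g. Origin: centre of crown's underside; z up out of the open side. Bottom of the stack.
- middle_cover: Middle-sized domed steel cover with green rim band, lying upside down like a bowl. Rim 130 mm outside, height 50; the band, 9 mm thick and 12 high at the rim, can be pinched from above anywhere round. Steel 4 mm thick, steep under the band; flat crown 60 mm across; 160 g. Origin: centre of crown's underside; z up out of the open side. Seated in the largest cover its origin is 4 mm, its rim 18 mm above that one's.
- small_cover: Smallest domed steel cover with green rim band, lying upside down like a bowl. Rim 90 mm outside, height 64; the band, 9 mm thick and 12 high at the rim, can be pinched from above anywhere round. Steel 4 mm thick, steep under the band; flat crown 40 mm across; 100 g. Origin: centre of crown's underside; z up out of the open side. Seated in the middle-sized cover its origin is 4 mm, its rim 18 mm above that one's.
- white_bowl: White ceramic bowl, upright, 130 mm across the rim, 55 mm high, no green band: a bystander. Origin: centre of its underside; z up. (Two amber bottles and a jar, up to 125 mm tall, also stand about, all more than 0.74 m from the robot's base axis, beyond the covers.)

How it is judged (in metres and radians):
At the end, for the whole second after the job is handed in: Middle cover upside down in the largest, smallest upside down in the middle one: each within 15 mm of centred, origin less than 13 mm above that of the one below, within 10 degrees of level, at rest. The largest level within 5.7 degrees and within 40 mm of its start (horizontal distance between middle_cover and big_cover below 0.015 m and z of middle_cover in the frame of big_cover between 0 and 0.013 m and angle between each of middle_cover, small_cover's own z axis and vertical below 0.175 rad and linear speed of each of middle_cover, small_cover below 0.02 m/s and angular speed of each of middle_cover, small_cover below 0.2 rad/s and horizontal distance between small_cover and middle_cover below 0.015 m and z of small_cover in the frame of middle_cover between 0 and 0.013 m and distance of big_cover from where it was at the start of the episode below 0.04 m and angle between big_cover's own z axis and vertical below 0.1 rad); the robot touches nothing.
It fails at once if the white bowl is moved more than 30 mm or tipped more than 20 degrees (distance of white_bowl from where it was at the start of the episode above 0.03 m or angle between white_bowl's own z axis and vertical above 0.35 rad).
It fails at once if the middle cover falls freely (dropped from more than about 25 mm) (linear speed of middle_cover above 0.7 m/s and contact force between middle_cover and anything else below 0.02 N).
It fails at once if the small cover falls freely (dropped from more than about 25 mm) (linear speed of small_cover above 0.7 m/s and contact force between small_cover and anything else below 0.02 N).
It also fails if it takes over 64 s, if anything falls off the work surface, if the arm or the gripper's body presses on something with over 40 N, if the wrist force passes 120 N, or if a joint passes its speed limit or range.

## Working session

There is one attempt and no reset: what is moved stays moved. The work goes in short steps, Python scripts to look and compute and a tool call to move; the robot and the scene stay as the last step left them, time stands still between calls to the robot, and variables do not carry over. Pictures are saved under pics/ and viewed, at most 10 in all, crops included, and the job is handed in when it is done.

Besides the shell and the picture viewer there is one more tool, called after "Call:" in YAML: its name, and indented under it one key for each argument. step_arm: Moves the arm, as the interface text tells. Its arguments: {"type":"object","properties":{"motion":{"type":"array","items":{"type":"object","properties":{"claw":{"type":"number"},"delta_pos":{"type":"array","items":{"type":"number"}},"turn":{"type":"number"}}}},"force":{"type":"number"}},"required":["motion"]}

```bash
mkdir -p pics; ls
python3 - <<'E'
from rig import *
import cv2,numpy as np
print(sense())
for n in("top","side"):
    f=grab_frame(n); cv2.imwrite(f"pics/{n}0.png",f["img"][:,:,::-1]); print(n,f["vertical_fov"],f["cx"],f["cy"],f["R"],f["t"])
E
```

```text
pics
{'clock': 0.0, 'qpos': array([-1.18435815e+00,  3.53673799e-01,  1.63412174e+00,  6.86408568e-06,
        1.15519941e+00, -2.41877542e-03]), 'qvel': array([-0.00017123, -0.00176091,  0.00246793, -0.00115551, -0.00111038,
        0.00014427]), 'joint_efforts': array([ 2.10607104e-03, -6.05226374e+01, -3.42069268e+01,  1.55450116e-04,
        9.05500841e-03,  1.50751953e-05]), 'eef_pos': array([ 236.7749376 , -577.91789474,  238.55095646]), 'tcp_rot': array([-3.14019038e+00, -9.66769823e-06,  3.88854166e-01]), 'contact_force': array([-0.39862435,  0.1459909 , -0.80662865]), 'wrist_torque': array([ 0.00912133,  0.02362283, -0.05484963]), 'grasp_force': 0.0, 'opening': 1.0011763210890432}
top 52.940779366357845 316.7371151867546 238.02352773331322 [[ 0.01064479 -0.99988476 -0.01082407]
 [-0.99446185 -0.00945394 -0.10467216]
 [ 0.10455777  0.01187834 -0.99444788]] [  -8.03760955  525.47638174 1047.09633518]
side 43.28189106716241 316.44364024525015 233.414840948423 [[-0.99975502 -0.01505796 -0.01622228]
 [-0.00112739  0.76661149 -0.64211023]
 [ 0.02210505 -0.64193464 -0.76644066]] [ 509.269423     22.01311425 1302.89442402]
```

View pics/top0.png

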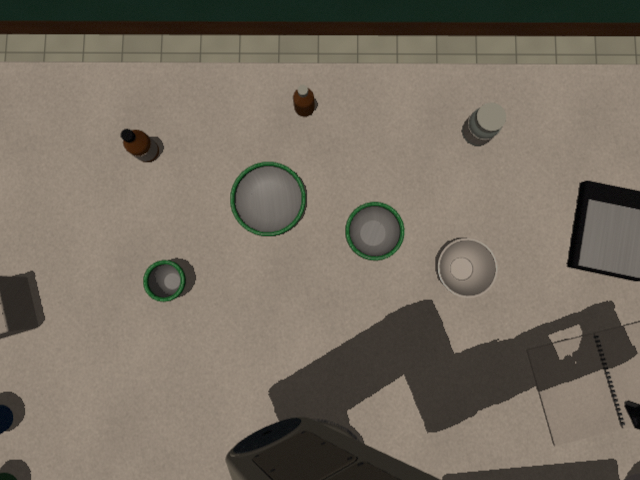

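View pics/side0.png

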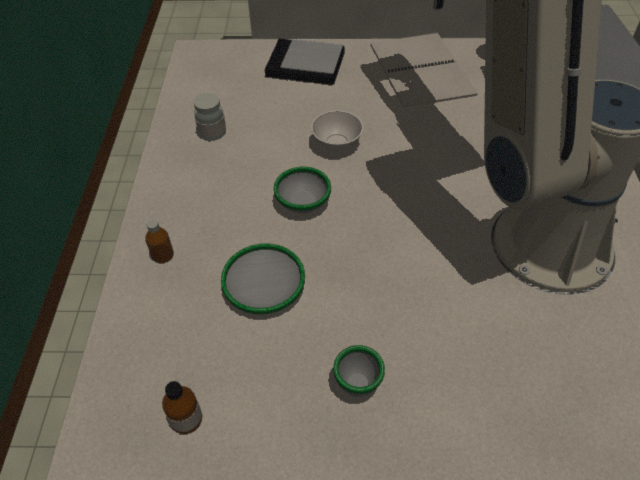

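The top view shows the big cover at about (268,199), the middle at (375,231), the small at (165,281) and the bowl at (467,267). The side view shows the covers at about (263,278), (302,188) and (359,370), all unobstructed.

```bash
cat > h.py <<'E'
from rig import *
import cv2,numpy as np
def cast(f,uv,z):
    F=240/np.tan(np.radians(f["vertical_fov"]/2)); uv=np.asarray(uv,float).reshape(-1,2)
    d=np.c_[(uv[:,0]-f["cx"])/F,(uv[:,1]-f["cy"])/F,np.ones(len(uv))]@np.array(f["R"])
    c=-np.array(f["R"]).T@f["t"]
    return c+d*((z-c[2])/d[:,2])[:,None]
def green(f):
    h=cv2.cvtColor(f["img"],cv2.COLOR_RGB2HSV)
    m=cv2.inRange(h,(45,110,50),(85,255,255)); m[:70]*=(f["name"]!="top")
    if f["name"]=="side": m[:,:180]=0
    return m
def frame(n): f=grab_frame(n); f["name"]=n; return f
def fit(P):  # circle through xy points
    A=np.c_[2*P[:,:2],np.ones(len(P))]; s=np.linalg.lstsq(A,(P[:,:2]**2).sum(1),rcond=None)[0]
    return s[:2],np.sqrt(s[2]+s[:2]@s[:2])
def rims(f):
    cs,_=cv2.findContours(green(f),cv2.RETR_CCOMP,cv2.CHAIN_APPROX_NONE)
    return [c for c in cs if cv2.contourArea(c)>300]
E
python3 - <<'E'
from h import *
for n in("top","side"):
    f=frame(n)
    for c in rims(f):
        for z in (36,50,64):
            o,r=fit(cast(f,c,z)); print(n,c.mean((0,1)).round(),z,o.round(1),"dia",(2*r).round(1))
E
```

```text
top [163. 280.] 36 [427.5 332.3] dia 86.9
top [163. 280.] 50 [427.4 327.7] dia 85.8
top [163. 280.] 64 [427.2 323.1] dia 84.6
top [164. 281.] 36 [428.  332.7] dia 76.4
top [164. 281.] 50 [427.8 328.1] dia 75.4
top [164. 281.] 64 [427.6 323.5] dia 74.4
top [374. 233.] 36 [ 543.2 -130.3] dia 124.4
top [374. 233.] 50 [ 541.5 -128.8] dia 122.8
top [374. 233.] 64 [ 539.8 -127.3] dia 121.2
top [374. 231.] 36 [ 542.5 -130.1] dia 114.6
top [374. 231.] 50 [ 540.8 -128.6] dia 113.1
top [374. 231.] 64 [ 539.1 -127.1] dia 111.6
top [266. 202.] 36 [612.9 106.7] dia 162.7
top [266. 202.] 50 [610.3 105.1] dia 160.5
top [266. 202.] 64 [607.6 103.5] dia 158.4
top [268. 201.] 36 [612.3 107.9] dia 154.1
top [268. 201.] 50 [609.7 106.2] dia 152.0
top [268. 201.] 64 [607.1 104.6] dia 150.0
side [358. 366.] 36 [428.5 316.7] dia 87.8
side [358. 366.] 50 [429.2 324. ] dia 86.6
side [358. 366.] 64 [430.  331.2] dia 85.3
side [359. 368.] 36 [428.3 315.3] dia 75.3
side [359. 368.] 50 [429.1 322.6] dia 74.2
side [359. 368.] 64 [429.8 329.9] dia 73.2
side [263. 278.] 36 [615.3 114.5] dia 165.7
side [263. 278.] 50 [613.4 124.6] dia 163.3
side [263. 278.] 64 [611.4 134.7] dia 161.0
side [262. 277.] 36 [615.3 113.8] dia 153.2
side [262. 277.] 50 [613.4 123.9] dia 151.1
side [262. 277.] 64 [611.5 134.1] dia 148.9
side [302. 187.] 36 [ 543.4 -136.4] dia 127.0
side [302. 187.] 50 [ 542.5 -122.7] dia 125.2
side [302. 187.] 64 [ 541.6 -109.1] dia 123.3
side [302. 187.] 36 [ 543.4 -137. ] dia 115.7
side [302. 187.] 50 [ 542.5 -123.3] dia 114.1
side [302. 187.] 64 [ 541.6 -109.6] dia 112.4
```

The two views agree to about 2 mm at mid-band height: big (615,109), middle (542,-129), small (428,326). The plan is to pinch each rim on its -tool-y side at the current yaw, with tips only 12 mm deep so the outer finger clears the cover below.

```bash
cat >> h.py <<'E'
def go(c,r,z):
    "tool-frame shift to pinch the rim (radius r, -tool-y side) of a cover centred at c, TCP height z"
    s=sense(); R=cv2.Rodrigues(np.array([0,0,s["tcp_rot"][2]]))[0]@np.diag([1,-1,-1])
    T=np.array([c[0],c[1],z])+R@[0,-r,0]
    d=R.T@(T-s["eef_pos"]); print("t",s["clock"],"target",T.round(),"at",s["eef_pos"].round(1),"rot",s["tcp_rot"].round(3),"shift",d.round(1),"rows",np.linalg.norm(d)/40, "open",s["opening"]*85.4,"grip",s["grasp_force"],"F",s["contact_force"].round(1)); return T
E
python3 -c "
from h import *
go((542.4,-129),60.5,120)"
```

```text
t 0.2 target [519. -73. 120.] at [ 236.8 -578.1  238.8] rot [-3.141 -0.     0.389] shift [ 453.  -360.3  118.8] rows 14.771651609506861 open 85.2710714031977 grip 0.0 F [-0.  -0.2 -0.7]
```

Call:
step_arm:
  motion:
    - {"claw": 40, "delta_pos": [28, -22, 0], "turn": 0}
    - {"claw": 40, "delta_pos": [28, -22, 0], "turn": 0}
    - {"claw": 40, "delta_pos": [28, -22, 0], "turn": 0}
    - {"claw": 40, "delta_pos": [28, -22, 0], "turn": 0}
    - {"claw": 40, "delta_pos": [28, -22, 0], "turn": 0}
    - {"claw": 40, "delta_pos": [28, -22, 0], "turn": 0}
    - {"claw": 40, "delta_pos": [28, -22, 0], "turn": 0}
    - {"claw": 40, "delta_pos": [28, -22, 0], "turn": 0}
  force: 60

```text
clock: 0.87
eef_pos: [377.9, -329.0, 239.3]
tcp_rot: [3.142, -0.0, 0.389]
contact_force: [0.5, 0.3, 1.0]
opening: 0.47
grasp_force: 0.0
```

Call:
step_arm:
  motion:
    - {"claw": 40, "delta_pos": [28, -22, 14], "turn": 0}
    - {"claw": 40, "delta_pos": [28, -22, 15], "turn": 0}
    - {"claw": 40, "delta_pos": [28, -22, 15], "turn": 0}
    - {"claw": 40, "delta_pos": [28, -22, 15], "turn": 0}
    - {"claw": 40, "delta_pos": [28, -22, 15], "turn": 0}
    - {"claw": 40, "delta_pos": [28, -22, 15], "turn": 0}
    - {"claw": 40, "delta_pos": [28, -22, 15], "turn": 0}
    - {"claw": 40, "delta_pos": [0, 0, 0], "turn": 0}

```text
clock: 1.53
eef_pos: [501.6, -109.1, 132.9]
tcp_rot: [-3.139, 0.001, 0.392]
contact_force: [-0.4, 0.0, -0.7]
opening: 0.465
grasp_force: 0.0
```

```bash
python3 -c "
from h import *
go((542.4,-129),60.5,80)
f=frame('side');a=f['img'][:,:,::-1]
cv2.imwrite('pics/s1.png',cv2.resize(a[90:330,180:480],None,fx=2,fy=2))"
```

```text
t 1.5333 target [519. -73.  80.] at [ 501.6 -109.1  132.9] rot [-3.139e+00  1.000e-03  3.920e-01] shift [ 30.1 -26.6  52.9] rows 1.6611958282577395 open 39.720090187844626 grip 0.0 F [-0.4  0.  -0.7]
```

Call:
step_arm:
  motion:
    - {"claw": 40, "delta_pos": [15, -13, 10], "turn": 0}
    - {"claw": 40, "delta_pos": [15, -13.5, 10], "turn": 0}
    - {"claw": 40, "delta_pos": [0, 0, 20], "turn": 0}
    - {"claw": 40, "delta_pos": [0, 0, 13], "turn": 0}
    - {"claw": 40, "delta_pos": [0, 0, 0], "turn": 0}
    - {"claw": 40, "delta_pos": [0, 0, 0], "turn": 0}

```text
clock: 2.08
eef_pos: [517.6, -78.6, 82.3]
tcp_rot: [-3.141, 0.001, 0.388]
contact_force: [0.6, -0.9, 0.7]
opening: 0.469
grasp_force: 0.0
```

```bash
python3 -c "
from h import *
go((542.4,-129),60.5,46)
f=frame('side');a=f['img'][:,:,::-1];t=frame('top')['img'][:,:,::-1]
cv2.imwrite('pics/s2.png',np.hstack([cv2.resize(a[130:280,230:360],(390,450)),cv2.resize(t[150:300,300:430],(390,450))]))"
```

```text
t 2.0833 target [520. -73.  46.] at [517.6 -78.6  82.3] rot [-3.141e+00  1.000e-03  3.880e-01] shift [ 3.9 -4.5 36.3] rows 0.9192472600615241 open 40.056561028198296 grip 0.0 F [ 0.6 -0.9  0.7]
```

View pics/s2.png

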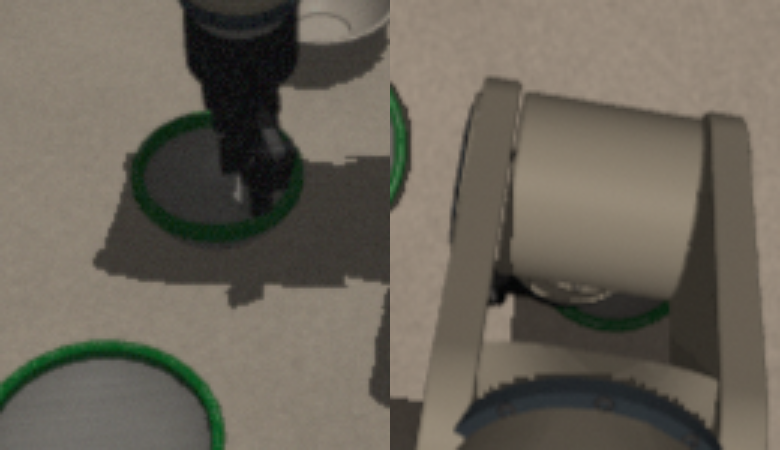

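The side crop (left half) shows the near finger tip around (258,215), just outside the rim's robot-side edge. The top view is blocked by the wrist. The position is consistent, so I'll correct by (4,-4.5) and descend.

Call:
step_arm:
  motion:
    - {"claw": 40, "delta_pos": [4, -4.5, 6], "turn": 0}
    - {"claw": 40, "delta_pos": [0, 0, 10], "turn": 0}
    - {"claw": 40, "delta_pos": [0, 0, 10], "turn": 0}
    - {"claw": 40, "delta_pos": [0, 0, 10], "turn": 0}
    - {"claw": 40, "delta_pos": [0, 0, 0], "turn": 0}
    - {"claw": 40, "delta_pos": [0, 0, 0], "turn": 0}
    - {"claw": 40, "delta_pos": [0, 0, 0], "turn": 0}
    - {"claw": 40, "delta_pos": [0, 0, 0], "turn": 0}

```text
clock: 2.85
eef_pos: [520.4, -72.3, 46.5]
tcp_rot: [3.141, -0.0, 0.389]
contact_force: [-0.1, 0.1, 0.5]
opening: 0.468
grasp_force: 0.0
```

```bash
python3 -c "
from h import *
go((542.4,-129),60.5,46)"
```

```text
t 2.85 target [519. -73.  46.] at [520.4 -72.3  46.5] rot [ 3.141 -0.     0.389] shift [-1.2  0.3  0.5] rows 0.03323257674835464 open 39.96921500798225 grip 0.0 F [-0.1  0.1  0.5]
```

Call:
step_arm:
  motion:
    - {"claw": 20, "delta_pos": [0, 0, 0], "turn": 0}
    - {"claw": 14, "delta_pos": [0, 0, 0], "turn": 0}
    - {"claw": 10, "delta_pos": [0, 0, 0], "turn": 0}
    - {"claw": 4, "delta_pos": [0, 0, 0], "turn": 0}
    - {"claw": 2, "delta_pos": [0, 0, 0], "turn": 0}
    - {"claw": 0, "delta_pos": [0, 0, 0], "turn": 0}
    - {"claw": 0, "delta_pos": [0, 0, 0], "turn": 0}
    - {"claw": 0, "delta_pos": [0, 0, 0], "turn": 0}
  force: 60

```text
clock: 3.52
eef_pos: [520.1, -72.2, 46.4]
tcp_rot: [-3.141, 0.0, 0.389]
contact_force: [-2.2, -0.3, 4.1]
opening: 0.084
grasp_force: 56.7
```

Call:
step_arm:
  motion:
    - {"claw": 0, "delta_pos": [0, 0, -5], "turn": 0}
    - {"claw": 0, "delta_pos": [0, 0, -10], "turn": 0}
    - {"claw": 0, "delta_pos": [0, 0, -20], "turn": 0}
    - {"claw": 0, "delta_pos": [0, 0, -25], "turn": 0}
    - {"claw": 0, "delta_pos": [0, 0, -20], "turn": 0}
    - {"claw": 0, "delta_pos": [0, 0, 0], "turn": 0}
    - {"claw": 0, "delta_pos": [0, 0, 0], "turn": 0}
    - {"claw": 0, "delta_pos": [0, 0, 0], "turn": 0}

```text
clock: 4.18
eef_pos: [519.8, -72.1, 126.1]
tcp_rot: [-3.141, 0.0, 0.389]
contact_force: [-0.5, -0.5, -2.5]
opening: 0.087
grasp_force: 56.6
```

```bash
python3 -c "
from h import *
go((615,109),60.5,120)
f=frame('side');a=f['img'][:,:,::-1]
cv2.imwrite('pics/s3.png',cv2.resize(a[80:330,210:400],None,fx=2.2,fy=2.2))"
```

```text
t 4.1833 target [592. 165. 120.] at [519.8 -72.1 126.1] rot [-3.141  0.     0.389] shift [ 156.7 -192.     6.1] rows 6.197965662799164 open 7.408801923693221 grip 56.63674292751239 F [-0.5 -0.5 -2.5]
```

View pics/s3.png

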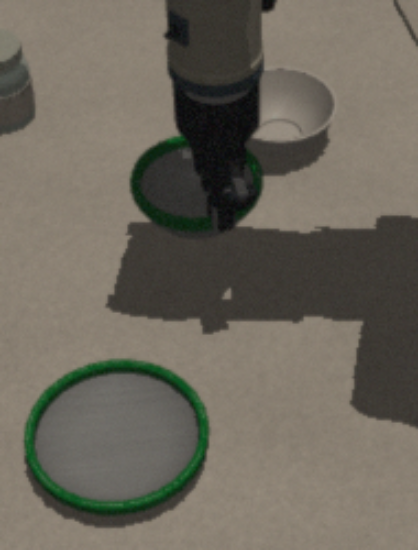

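The cover is held level, with its rim at crop (197,183) clear above the table. The big cover at crop (117,435) has not moved.

Call:
step_arm:
  motion:
    - {"claw": 0, "delta_pos": [10, -12, 0], "turn": 0}
    - {"claw": 0, "delta_pos": [20, -25, 0], "turn": 0}
    - {"claw": 0, "delta_pos": [25, -30, 0], "turn": 0}
    - {"claw": 0, "delta_pos": [25, -30, 0], "turn": 0}
    - {"claw": 0, "delta_pos": [25, -30, 0], "turn": 0}
    - {"claw": 0, "delta_pos": [25, -30, 0], "turn": 0}
    - {"claw": 0, "delta_pos": [17, -22, 0], "turn": 0}
    - {"claw": 0, "delta_pos": [10, -13, 0], "turn": 0}

```text
clock: 4.9
eef_pos: [592.7, 168.0, 124.9]
tcp_rot: [-3.141, 0.001, 0.391]
contact_force: [-0.8, -0.8, -1.1]
opening: 0.081
grasp_force: 59.7
```

Call:
step_arm:
  motion:
    - {"claw": 0, "delta_pos": [0, 0, 5], "turn": 0}
    - {"claw": 0, "delta_pos": [0, 0, 10], "turn": 0}
    - {"claw": 0, "delta_pos": [0, 0, 10], "turn": 0}
    - {"claw": 0, "delta_pos": [0, 0, 5], "turn": 0}
    - {"claw": 0, "delta_pos": [0, 0, 0], "turn": 0}
    - {"claw": 0, "delta_pos": [0, 0, 0], "turn": 0}
    - {"claw": 0, "delta_pos": [0, 0, 0], "turn": 0}
    - {"claw": 0, "delta_pos": [0, 0, 0], "turn": 0}

```text
clock: 5.57
eef_pos: [593.0, 164.6, 96.8]
tcp_rot: [3.141, -0.001, 0.388]
contact_force: [0.1, -0.1, -1.5]
opening: 0.084
grasp_force: 59.7
```

```bash
python3 -c "
from h import *
go((615,109),60.5,50)
f=frame('side');a=f['img'][:,:,::-1]
cv2.imwrite('pics/s4.png',cv2.resize(a[130:330,190:390],None,fx=2.5,fy=2.5))"
```

```text
t 5.5667 target [592. 165.  50.] at [593.  164.6  96.8] rot [ 3.141e+00 -1.000e-03  3.880e-01] shift [-0.7 -0.7 46.8] rows 1.1691535367998032 open 7.1813452991492275 grip 59.69970922713401 F [ 0.1 -0.1 -1.5]
```

View pics/s4.png

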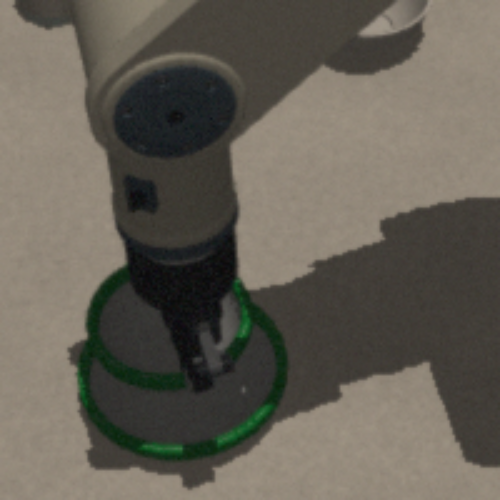

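The held cover's rim spans crop x 87–253 over the big rim's 80–287. I'll check the x-centring by casting those extremes.

```bash
python3 -c "
from h import *
f=frame('side')
p=lambda x,y:(190+x/2.5,130+y/2.5)
print(cast(f,[p(87,328),p(253,315)],94).round(1)); print(cast(f,[p(80,370),p(287,370)],30).round(1))
print(cast(f,[p(150,389)],[90]).round(1))
m=green(f); ys,xs=np.nonzero(m); print(xs.min(),xs.max(),ys.max())
"
```

```text
[[683.1 121.   94. ]
 [555.2 108.   94. ]]
[[697.9 114.9  30. ]
 [530.6 114.3  30. ]]
[[630.  175.4  90. ]]
221 383 393
```

Call:
step_arm:
  motion:
    - {"claw": 0, "delta_pos": [-3, -1.5, 4], "turn": 0}
    - {"claw": 0, "delta_pos": [0, 0, 10], "turn": 0}
    - {"claw": 0, "delta_pos": [0, 0, 10], "turn": 0}
    - {"claw": 0, "delta_pos": [0, 0, 8], "turn": 0}
    - {"claw": 0, "delta_pos": [0, 0, 6], "turn": 0}
    - {"claw": 0, "delta_pos": [0, 0, 3], "turn": 0}
    - {"claw": 0, "delta_pos": [0, 0, 1], "turn": 0}
    - {"claw": 0, "delta_pos": [0, 0, 0], "turn": 0}

```text
clock: 6.33
eef_pos: [589.2, 165.2, 53.8]
tcp_rot: [-3.142, 0.001, 0.389]
contact_force: [0.5, -0.6, -1.4]
opening: 0.088
grasp_force: 59.7
```

Call:
step_arm:
  motion:
    - {"claw": 0, "delta_pos": [0, 0, 0], "turn": 0}
    - {"claw": 0, "delta_pos": [0, 0, 1], "turn": 0}
    - {"claw": 0, "delta_pos": [0, 0, 1], "turn": 0}
    - {"claw": 0, "delta_pos": [0, 0, 1], "turn": 0}
    - {"claw": 0, "delta_pos": [0, 0, 0], "turn": 0}
    - {"claw": 0, "delta_pos": [0, 0, 0], "turn": 0}

```text
clock: 6.83
eef_pos: [589.4, 165.2, 51.4]
tcp_rot: [3.142, -0.0, 0.389]
contact_force: [-0.3, 0.1, -1.1]
opening: 0.085
grasp_force: 59.7
```

Call:
step_arm:
  motion:
    - {"claw": 0, "delta_pos": [0, 0, 1], "turn": 0}
    - {"claw": 0, "delta_pos": [0, 0, 0.5], "turn": 0}
    - {"claw": 0, "delta_pos": [0, 0, 0], "turn": 0}
    - {"claw": 0, "delta_pos": [0, 0, 0], "turn": 0}

```text
clock: 7.17
eef_pos: [589.5, 165.7, 50.4]
tcp_rot: [-3.141, -0.001, 0.389]
contact_force: [-3.3, 2.4, 4.5]
opening: 0.088
grasp_force: 60.8
```

Contact has been made at the expected height. Releasing.

Call:
step_arm:
  motion:
    - {"claw": 9, "delta_pos": [0, 0, 0], "turn": 0}
    - {"claw": 14, "delta_pos": [0, 0, 0], "turn": 0}
    - {"claw": 22, "delta_pos": [0, 0, 0], "turn": 0}
    - {"claw": 28, "delta_pos": [0, 0, 0], "turn": 0}
    - {"claw": 28, "delta_pos": [0, 0, -5], "turn": 0}
    - {"claw": 28, "delta_pos": [0, 0, -15], "turn": 0}
    - {"claw": 30, "delta_pos": [0, 0, -30], "turn": 0}
    - {"claw": 30, "delta_pos": [0, 0, -30], "turn": 0}

```text
clock: 7.83
eef_pos: [588.4, 164.8, 129.8]
tcp_rot: [-3.141, 0.003, 0.389]
contact_force: [1.6, 0.4, 0.3]
opening: 0.349
grasp_force: 0.0
```

```bash
python3 -c "
from h import *
go((428.5,326.5),40.5,140)"
```

```text
t 7.8333 target [413. 364. 140.] at [588.4 164.8 129.8] rot [-3.141e+00  3.000e-03  3.890e-01] shift [ -86.7 -250.7  -10.2] rows 6.637036766863896 open 29.820356607089586 grip 0.0 F [1.6 0.4 0.3]
```

Call:
step_arm:
  motion:
    - {"claw": 30, "delta_pos": [-10, -30, 0], "turn": 0}
    - {"claw": 30, "delta_pos": [-12, -35, 0], "turn": 0}
    - {"claw": 30, "delta_pos": [-12, -35, 0], "turn": 0}
    - {"claw": 30, "delta_pos": [-12, -35, 0], "turn": 0}
    - {"claw": 30, "delta_pos": [-12, -35, 0], "turn": 0}
    - {"claw": 30, "delta_pos": [-12, -35, 0], "turn": 0}
    - {"claw": 30, "delta_pos": [-10, -30, 0], "turn": 0}
    - {"claw": 30, "delta_pos": [-6, -16, 0], "turn": 0}

```text
clock: 8.5
eef_pos: [412.5, 367.0, 130.2]
tcp_rot: [-3.141, -0.0, 0.39]
contact_force: [0.5, -0.4, 0.3]
opening: 0.353
grasp_force: 0.0
```

Call:
step_arm:
  motion:
    - {"claw": 30, "delta_pos": [0, 0, 15], "turn": 0}
    - {"claw": 30, "delta_pos": [0, 0, 15], "turn": 0}
    - {"claw": 30, "delta_pos": [0, 0, 5], "turn": 0}
    - {"claw": 30, "delta_pos": [0, 0, 0], "turn": 0}
    - {"claw": 30, "delta_pos": [0, 0, 0], "turn": 0}
    - {"claw": 30, "delta_pos": [0, 0, 0], "turn": 0}

```text
clock: 9.0
eef_pos: [415.2, 365.0, 95.5]
tcp_rot: [-3.141, -0.001, 0.388]
contact_force: [-0.3, 0.0, 0.1]
opening: 0.347
grasp_force: 0.0
```

```bash
python3 -c "
from h import *
go((428.5,326.5),40.5,60)
for n,z in (('top',(30,48)),('side',(30,48))):
    f=frame(n)
    for c in rims(f):
        print(n,c.mean((0,1)).round(),[(fit(cast(f,c,k))[0].round(1),2*fit(cast(f,c,k))[1].round(1)) for k in z])
a=frame('side')['img'][:,:,::-1]
cv2.imwrite('pics/s5.png',cv2.resize(a[200:440,200:440],None,fx=2.4,fy=2.4))"
```

```text
t 9.0 target [413. 364.  60.] at [415.2 365.   95.5] rot [-3.141e+00 -1.000e-03  3.880e-01] shift [-2.3  0.1 35.5] rows 0.8895915269720968 open 29.66705870301785 grip 0.0 F [-0.3  0.   0.1]
top [267. 196.] [(array([618.1, 109.1]), np.float64(128.2)), (array([614.7, 107. ]), np.float64(126.0))]
top [267. 196.] [(array([618.6, 109.9]), np.float64(116.2)), (array([615.1, 107.7]), np.float64(114.2))]
top [267. 199.] [(array([613.5, 108. ]), np.float64(164.4)), (array([610.1, 106. ]), np.float64(161.6))]
top [268. 198.] [(array([613.9, 108.7]), np.float64(154.4)), (array([610.6, 106.6]), np.float64(151.8))]
side [263. 278.] [(array([616.1, 110.5]), np.float64(167.0)), (array([613.6, 123.6]), np.float64(164.0))]
side [264. 288.] [(array([616.5, 109.5]), np.float64(138.6)), (array([614.1, 122.5]), np.float64(136.0))]
side [261. 271.] [(array([619.5,  95.6]), np.float64(115.4)), (array([617. , 108.9]), np.float64(113.4))]
```

View pics/s5.png

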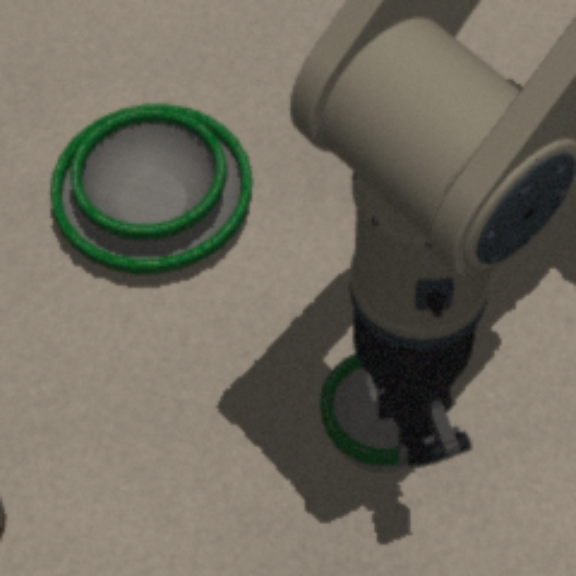

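The middle cover is seated at crop (150,172), within 2 mm of the big cover's centre. The gripper straddles the small cover's rim at about crop (430,430).

Call:
step_arm:
  motion:
    - {"claw": 30, "delta_pos": [-2, 0, 5], "turn": 0}
    - {"claw": 30, "delta_pos": [0, 0, 10], "turn": 0}
    - {"claw": 30, "delta_pos": [0, 0, 10], "turn": 0}
    - {"claw": 30, "delta_pos": [0, 0, 10], "turn": 0}
    - {"claw": 30, "delta_pos": [0, 0, 0], "turn": 0}
    - {"claw": 30, "delta_pos": [0, 0, 0], "turn": 0}
    - {"claw": 30, "delta_pos": [0, 0, 0], "turn": 0}
    - {"claw": 30, "delta_pos": [0, 0, 0], "turn": 0}

```text
clock: 9.82
eef_pos: [413.0, 364.4, 60.0]
tcp_rot: [-3.141, -0.0, 0.389]
contact_force: [-0.3, -0.0, -0.6]
opening: 0.349
grasp_force: 0.0
```

Call:
step_arm:
  motion:
    - {"claw": 18, "delta_pos": [0, 0, 0], "turn": 0}
    - {"claw": 13, "delta_pos": [0, 0, 0], "turn": 0}
    - {"claw": 10, "delta_pos": [0, 0, 0], "turn": 0}
    - {"claw": 4, "delta_pos": [0, 0, 0], "turn": 0}
    - {"claw": 2, "delta_pos": [0, 0, 0], "turn": 0}
    - {"claw": 0, "delta_pos": [0, 0, 0], "turn": 0}
    - {"claw": 0, "delta_pos": [0, 0, 0], "turn": 0}
    - {"claw": 0, "delta_pos": [0, 0, 0], "turn": 0}

```text
clock: 10.48
eef_pos: [413.1, 364.5, 60.1]
tcp_rot: [-3.141, -0.001, 0.389]
contact_force: [-0.7, 1.8, 4.4]
opening: 0.092
grasp_force: 57.2
```

Call:
step_arm:
  motion:
    - {"claw": 0, "delta_pos": [0, 0, -5], "turn": 0}
    - {"claw": 0, "delta_pos": [0, 0, -12], "turn": 0}
    - {"claw": 0, "delta_pos": [0, 0, -24], "turn": 0}
    - {"claw": 0, "delta_pos": [0, 0, -28], "turn": 0}
    - {"claw": 0, "delta_pos": [0, 0, -24], "turn": 0}
    - {"claw": 0, "delta_pos": [0, 0, -7], "turn": 0}
    - {"claw": 0, "delta_pos": [0, 0, 0], "turn": 0}
    - {"claw": 0, "delta_pos": [0, 0, 0], "turn": 0}

```text
clock: 11.15
eef_pos: [412.5, 363.9, 159.8]
tcp_rot: [3.142, -0.0, 0.389]
contact_force: [-0.5, 0.6, -1.1]
opening: 0.094
grasp_force: 56.9
```

```bash
python3 -c "
from h import *
go((616,108.2),40.5,130)"
```

```text
t 11.15 target [601. 146. 130.] at [412.5 363.9 159.8] rot [ 3.142 -0.     0.389] shift [ 91.4 273.2  29.8] rows 7.240904636656471 open 8.037000518667561 grip 56.929937589447945 F [-0.5  0.6 -1.1]
```

Call:
step_arm:
  motion:
    - {"claw": 0, "delta_pos": [5, 15, 0], "turn": 0}
    - {"claw": 0, "delta_pos": [10, 30, 0], "turn": 0}
    - {"claw": 0, "delta_pos": [12, 36, 0], "turn": 0}
    - {"claw": 0, "delta_pos": [12, 36, 0], "turn": 0}
    - {"claw": 0, "delta_pos": [12, 36, 0], "turn": 0}
    - {"claw": 0, "delta_pos": [12, 36, 0], "turn": 0}
    - {"claw": 0, "delta_pos": [11, 34, 0], "turn": 0}
    - {"claw": 0, "delta_pos": [9, 27, 0], "turn": 0}

```text
clock: 11.82
eef_pos: [584.6, 161.6, 157.7]
tcp_rot: [3.142, 0.003, 0.388]
contact_force: [0.0, 0.6, -1.8]
opening: 0.09
grasp_force: 57.0
```

Call:
step_arm:
  motion:
    - {"claw": 0, "delta_pos": [5, 15, 0], "turn": 0}
    - {"claw": 0, "delta_pos": [3, 8, 0], "turn": 0}
    - {"claw": 0, "delta_pos": [0, 0, 10], "turn": 0}
    - {"claw": 0, "delta_pos": [0, 0, 15], "turn": 0}
    - {"claw": 0, "delta_pos": [0, 0, 5], "turn": 0}
    - {"claw": 0, "delta_pos": [0, 0, 0], "turn": 0}
    - {"claw": 0, "delta_pos": [0, 0, 0], "turn": 0}
    - {"claw": 0, "delta_pos": [0, 0, 0], "turn": 0}

```text
clock: 12.48
eef_pos: [600.2, 146.9, 130.1]
tcp_rot: [-3.142, -0.0, 0.39]
contact_force: [0.2, 0.4, -1.1]
opening: 0.097
grasp_force: 57.0
```

```bash
python3 -c "
from h import *
go((616,108.2),40.5,68)
f=frame('side');a=f['img'][:,:,::-1]
cv2.imwrite('pics/s6.png',cv2.resize(a[150:350,190:390],None,fx=2.5,fy=2.5))"
```

```text
t 12.4833 target [601. 146.  68.] at [600.2 146.9 130.1] rot [-3.142 -0.     0.39 ] shift [-0.1  1.2 62.1] rows 1.5527871073576125 open 8.295030769936226 grip 56.98375332634896 F [ 0.2  0.4 -1.1]
```

View pics/s6.png

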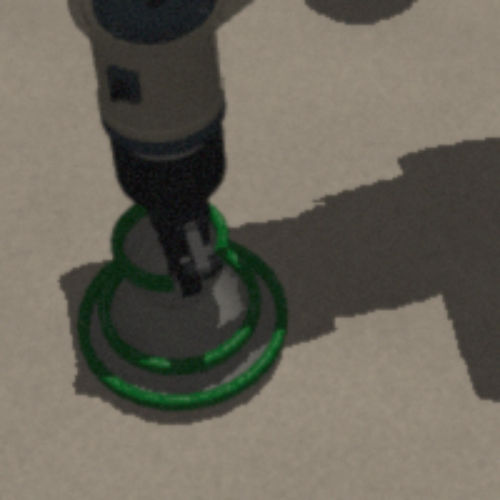

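The held small rim spans crop x 112–229 at y≈245. The middle rim below spans 98–262 at y≈310.

```bash
python3 -c "
from h import *
f=frame('side')
p=lambda x,y:(190+x/2.5,150+y/2.5)
print(cast(f,[p(112,245),p(229,243)],128).round(1)); print(cast(f,[p(98,312),p(262,308)],48).round(1))
print(cast(f,[p(160,290)],122).round(1))
"
```

```text
[[660.2 115.5 128. ]
 [571.6 113.4 128. ]]
[[680.5 120.   48. ]
 [550.  115.6  48. ]]
[[621.2 153.4 122. ]]
```

Centred to about 1 mm. Lowering.

Call:
step_arm:
  motion:
    - {"claw": 0, "delta_pos": [0, 1, 6], "turn": 0}
    - {"claw": 0, "delta_pos": [0, 0, 12], "turn": 0}
    - {"claw": 0, "delta_pos": [0, 0, 14], "turn": 0}
    - {"claw": 0, "delta_pos": [0, 0, 12], "turn": 0}
    - {"claw": 0, "delta_pos": [0, 0, 8], "turn": 0}
    - {"claw": 0, "delta_pos": [0, 0, 5], "turn": 0}
    - {"claw": 0, "delta_pos": [0, 0, 2], "turn": 0}
    - {"claw": 0, "delta_pos": [0, 0, 0], "turn": 0}

```text
clock: 13.25
eef_pos: [600.7, 145.0, 70.2]
tcp_rot: [-3.141, 0.001, 0.389]
contact_force: [-1.1, 0.5, -0.4]
opening: 0.092
grasp_force: 57.0
```

Call:
step_arm:
  motion:
    - {"claw": 0, "delta_pos": [0, 0, 0], "turn": 0}
    - {"claw": 0, "delta_pos": [0, 0, 1], "turn": 0}
    - {"claw": 0, "delta_pos": [0, 0, 1], "turn": 0}
    - {"claw": 0, "delta_pos": [0, 0, 0], "turn": 0}
    - {"claw": 0, "delta_pos": [0, 0, 0], "turn": 0}

```text
clock: 13.67
eef_pos: [600.9, 145.1, 69.0]
tcp_rot: [3.142, -0.0, 0.389]
contact_force: [0.6, -0.0, -0.7]
opening: 0.094
grasp_force: 57.0
```

Call:
step_arm:
  motion:
    - {"claw": 0, "delta_pos": [0, 0, 0.7], "turn": 0}
    - {"claw": 0, "delta_pos": [0, 0, 0.5], "turn": 0}
    - {"claw": 0, "delta_pos": [0, 0, 0], "turn": 0}
    - {"claw": 0, "delta_pos": [0, 0, 0], "turn": 0}

```text
clock: 14.0
eef_pos: [601.1, 145.4, 68.1]
tcp_rot: [-3.141, -0.001, 0.389]
contact_force: [-1.5, 1.8, 5.3]
opening: 0.094
grasp_force: 57.6
```

Call:
step_arm:
  motion:
    - {"claw": 9, "delta_pos": [0, 0, 0], "turn": 0}
    - {"claw": 14, "delta_pos": [0, 0, 0], "turn": 0}
    - {"claw": 20, "delta_pos": [0, 0, 0], "turn": 0}
    - {"claw": 26, "delta_pos": [0, 0, 0], "turn": 0}
    - {"claw": 26, "delta_pos": [0, 0, -5], "turn": 0}
    - {"claw": 26, "delta_pos": [0, 0, -15], "turn": 0}
    - {"claw": 26, "delta_pos": [0, 0, -30], "turn": 0}
    - {"claw": 26, "delta_pos": [0, 0, -30], "turn": 0}

```text
clock: 14.67
eef_pos: [599.9, 144.8, 147.6]
tcp_rot: [-3.141, 0.003, 0.389]
contact_force: [0.6, -0.4, 0.6]
opening: 0.301
grasp_force: 0.0
```

Call:
step_arm:
  motion:
    - {"claw": 26, "delta_pos": [-25, 0, -25], "turn": 0}
    - {"claw": 26, "delta_pos": [-35, 0, -10], "turn": 0}
    - {"claw": 26, "delta_pos": [-35, 0, 0], "turn": 0}
    - {"claw": 26, "delta_pos": [-35, 0, 0], "turn": 0}
    - {"claw": 26, "delta_pos": [-35, 0, 0], "turn": 0}
    - {"claw": 26, "delta_pos": [-35, 0, 0], "turn": 0}
    - {"claw": 26, "delta_pos": [0, 0, 0], "turn": 0}
    - {"claw": 26, "delta_pos": [0, 0, 0], "turn": 0}

```text
clock: 15.33
eef_pos: [414.5, 68.7, 183.0]
tcp_rot: [3.141, -0.0, 0.388]
contact_force: [1.0, -0.3, -0.7]
opening: 0.304
grasp_force: 0.0
```

```bash
python3 -c "
from h import *
for n in('top','side'):
    f=frame(n)
    for c in rims(f):
        print(n,c.mean((0,1)).round(),[(k,fit(cast(f,c,k))[0].round(1),2*fit(cast(f,c,k))[1].round(1)) for k in (30,48,66)])
a=f['img'][:,:,::-1]
cv2.imwrite('pics/s7.png',cv2.resize(a[200:360,190:350],None,fx=3,fy=3))"
```

```text
top [266. 193.] [(30, array([622. , 110.3]), np.float64(87.8)), (48, array([618.4, 108.1]), np.float64(86.4)), (66, array([614.9, 106. ]), np.float64(84.8))]
top [267. 194.] [(30, array([623.4, 109.7]), np.float64(76.8)), (48, array([619.8, 107.6]), np.float64(75.4)), (66, array([616.3, 105.4]), np.float64(74.2))]
top [266. 196.] [(30, array([617.9, 108.8]), np.float64(127.6)), (48, array([614.5, 106.7]), np.float64(125.4)), (66, array([611. , 104.6]), np.float64(123.2))]
top [267. 196.] [(30, array([618.7, 110.1]), np.float64(116.4)), (48, array([615.2, 107.9]), np.float64(114.4)), (66, array([611.7, 105.8]), np.float64(112.4))]
top [267. 200.] [(30, array([614.1, 107.6]), np.float64(164.2)), (48, array([610.7, 105.6]), np.float64(161.4)), (66, array([607.3, 103.5]), np.float64(158.8))]
top [269. 200.] [(30, array([613.6, 108.5]), np.float64(154.8)), (48, array([610.3, 106.4]), np.float64(152.2)), (66, array([606.9, 104.3]), np.float64(149.6))]
side [262. 277.] [(30, array([615.9, 110.6]), np.float64(165.8)), (48, array([613.5, 123.6]), np.float64(162.8)), (66, array([611. , 136.6]), np.float64(159.8))]
side [264. 286.] [(30, array([616.4, 108.6]), np.float64(140.2)), (48, array([613.9, 121.6]), np.float64(137.8)), (66, array([611.4, 134.7]), np.float64(135.2))]
side [263. 277.] [(30, array([619.8,  95.7]), np.float64(101.2)), (48, array([617.2, 109. ]), np.float64(99.4)), (66, array([614.7, 122.3]), np.float64(97.6))]
side [260. 264.] [(30, array([623.6,  78.6]), np.float64(76.6)), (48, array([621. ,  92.2]), np.float64(75.2)), (66, array([618.4, 105.8]), np.float64(73.8))]
```

View pics/s7.png

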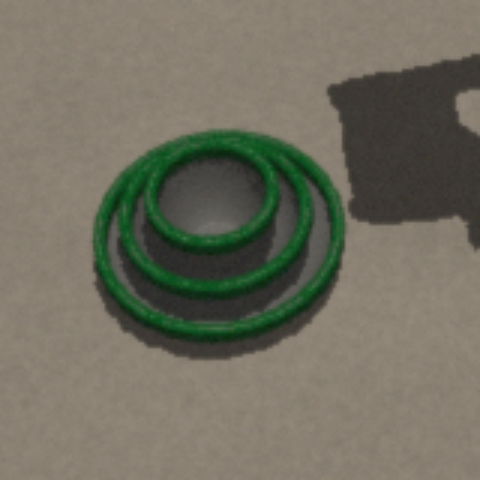

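The three rims are nested, with the small one at crop (213,197), the middle at about (216,225) and the big at (220,235). Both views put the centres within about 3 mm of each other at the seated heights, and the gripper is clear.

```bash
python3 -c "
from rig import *
print(sign_off())"
```

```text
the job is handed in; nothing more can be done
None
```

The job is handed in: the middle cover is seated in the largest and the smallest in the middle one, centred to about 3 mm in both camera views, and neither the largest cover nor the white bowl was touched; the sign-off returned no verdict.

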